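# Close up the dust collector: clear the chamber and draw its hatch tight

## Task

A sanding block has been left in the chamber of the bench dust collector: take it out and lay it flat, right way up, in the wooden tray. Then swing the hatch shut, press it down onto its rubber gasket, and turn its red T-handle a full quarter turn clockwise so that the latch draws the hatch tight. Leave the mallet, the glue bottle and the battery pack where they are.

Things in the scene. Friction and masses are not known exactly. Their poses are not given: they have to be found in the camera images.
- chest: Green dust-collector chest bolted to the bench, open at the top. Origin at bench level; its x axis points away from the robot (yaw about 0), y to the left, z up. It spans x +-135 mm, y -165 to +145 mm, rim top at z 122 mm. A motor (radius 52 mm) goes on from x +135 to +220 mm, below z 115 mm.
- chamber (a point): Centre of the chamber's floor, at chest (0, -15, 45) mm, axes as the chest's. The chamber is 240 mm (x) by 230 mm (y) and 77 mm deep. A small steel catch sits high on its -y wall, at chest x -16 to +38, y -130 to -98, z 100 to 122 mm.
- hatch_hinge (a point): Middle of the hatch's hinge line, which runs along the chest's x axis at chest y +115 mm, z 130 mm; axes as the chest's. The hatch is a flat grey panel 260 mm along this line (+-130 mm), reaching from 5 to 267 mm from it, 12 mm thick; its inner face passes through the line.
- hatch (a joint): Hatch angle (rad). 0 = tight: level, on the -y side of the hinge, over the chamber. 1.57 = upright, outer (top) face looking to chest +y; starts at 1.9 to 2.1. Stiff hinge, stays where left; 2 to 8 N at 190 mm moves it. The springy gasket stops it at about 0.035 (7 mm high at the latch); about 16 N there presses it to 0, but it springs back to 0.02 or more unless latched.
- latch (a joint): T-handle turn (rad), clockwise seen from outside (above). 0 = loose, bar along chest y when shut; 1.57 = latched, bar along chest x; stop at 1.6. Starts at 0 to 0.25. If the hatch is below about 0.05, the pawl hooks under the catch at about 0.5 to 0.9, draws the hatch down until 1.2, then holds by itself; needs up to 10 N at 35 mm from the axis. Turned with the hatch higher, it misses the catch.
- latch_grip (a point): Centre of the red T-handle's bar, on its turning axis. Bar 118 mm long, 18 mm thick, round; stem 16 mm thick. The axis is square to the hatch, 200 mm from the hinge line, midway along it (chest x 0, y -85 mm when shut). The bar's centre is 36 mm out from the hatch's outer face, the gap beneath it 27 mm. Axes: x square to the bar, y along it, z outwards.
- block_center (a point): Centre of the sanding block (cork sole, yellow body), 46 mm (x) by 100 mm (y, long) by 50 mm (z, up when lying on its cork sole), about 0.2 kg. It starts on the chamber floor.
- tray_in (a point): Centre of the inner floor (6 mm or so above the bench) of the open wooden tray, 180 mm (x) by 130 mm (y) by 32 mm high outside, walls 6 mm. Site axes along the tray's.
- mallet: Rubber mallet lying on the bench, about 280 mm long, 60 mm high, leave alone. Origin at bench level.
- glue: White glue bottle, 68 mm diameter, 130 mm tall, leave alone. Origin at the centre of its foot.
- pack: Black and orange battery pack 120 x 76 x 65 mm, leave alone. Origin at the centre of its underside.

How it is judged (in metres and radians):
On the way, in this order (a step that is already met when the one before it is completed fails the run):
1. the sanding block lies in the tray, let go (x of block_center in the frame of tray_in between -0.084 and 0.084 m and y of block_center in the frame of tray_in between -0.059 and 0.059 m and z of block_center in the frame of tray_in between 0.005 and 0.05 m and angle between block_center's own z axis and vertical below 0.3 rad and contact force between the fingers and block below 0.1 N), for 0.2 s.
2. the hatch is swung shut and down on its gasket (value of joint hatch below 0.045 rad), for 0.1 s.
3. the T-handle is turned and the hatch drawn tight (value of joint hatch below 0.013 rad and value of joint latch above 1.35 rad), for 0.2 s.
At the end, for the whole second after the job is handed in: The sanding block rests flat in the tray, right way up (tilt under 0.3 rad, its centre inside the tray's walls and under 50 mm above its floor), the T-handle is turned beyond 1.35 rad and the hatch is drawn down to below 0.013 rad (under 3 mm at the latch) (all of step 3 and x of block_center in the frame of tray_in between -0.084 and 0.084 m and y of block_center in the frame of tray_in between -0.059 and 0.059 m and z of block_center in the frame of tray_in between 0.005 and 0.05 m and angle between block_center's own z axis and vertical below 0.3 rad and linear speed of block below 0.02 m/s); the robot touches nothing.
It fails at once if the mallet is moved more than 40 mm (distance of mallet from where it was at the start of the episode above 0.04 m).
It fails at once if the glue bottle is moved more than 40 mm (distance of glue from where it was at the start of the episode above 0.04 m).
It fails at once if the battery pack is moved more than 40 mm (distance of pack from where it was at the start of the episode above 0.04 m).
It also fails if it takes over 72 s, if anything falls off the work surface, if the arm or the gripper's body presses on something with over 40 N, if the wrist force passes 120 N, or if a joint passes its speed limit or range.

## Robot

A 6-joint arm with a two-finger parallel gripper is mounted at the origin on the work surface. World frame = base frame: x ahead of the robot, y to its left, z up, the work surface at z = 0. Lengths are in mm, angles in rad, forces in N, time in s.
With the tool pointing down it reaches from about 350 to 975 mm from the base axis. Payload 7.1 kg.
Tool frame: the origin (TCP) lies midway between the tips of the shut fingers; the grasp point (between the pads) lies 19 mm behind it; z points along the fingers, y is the line along which they close (so a half turn about z gives the same grasp; the last joint's range is limited). The gripper opens to 88 mm and grips with 3 to 60 N. Pads are 20 mm wide; open, the fingers measure 115 mm over their backs; the gripper's body (75 mm by 178 mm) begins 61 mm behind the grasp point.
Start: joints at [1.329, 0.423, 1.63, -0, 1.089, -0.019], TCP at [138.07, 609.542, 222.675] pointing down, gripper open.
Joint ranges: [-3, 3], [-0.9, 2.11], [0.09, 2.58], [-1.31, 4.45], [0.11, 2.69], [-2.54, 2.54]. Speed limits (rad/s): [2.39, 2.39, 3.01, 3.14, 3.14, 3.14].

## Interface

Orientations are given as a rotation vector (axis times angle).
In Python, from workcell import ctrl gives the robot as it stands.
- The arm moves only by the shell command python3 -m inch 'ROWS' [OPENING]. ROWS is JSON, a list of rows, each an object with "xyz": the shift along the tool's x, y, z in mm, a list of three; "rot": the turn, a rotation vector about the tool's x, y, z in rad, a list of three. In form: [{"xyz": [dx, dy, dz], "rot": [ax, ay, az]}, ...]. A call has 1 to 12 rows; each row is the pose to reach, as a shift and turn from the pose commanded when the call began, along the tool's axes at that moment; what a row does not reach only later rows make up. A row lasts 1/12 s, in which the tool goes at most 41.7 mm and 7.16 degrees, less where a joint would pass 70% of its speed; a pose out of reach is approached as far as the arm can. A call with a gripper value outside its range is refused whole. OPENING is the closure in counts, from 0 (fully open) to 255 (shut), set as the call begins (- or left out, the last holds). The fingers move at their own pace and stop on an object; the grip force is fixed at half the most. Time passes only in rows, so rows that repeat a pose let the fingers close. It gives the time, the measured TCP pose, the force, the opening and the grip force at its end, in the units of the state.
- ctrl.get_obs(): the state, without advancing time (a new reading comes with each control period).
- ctrl.get_image(name): name is "scene" or "top"; returns the picture (480x640x3 uint8, red, green, blue); there is no depth.
- ctrl.camera_model(name): a dict with "fx", "fy", "cx", "cy" (pixels), "position" and "attitude" of the camera in the world. Camera axes: x right, y up, looking along -z (the intrinsics and any distortion apply to the point x, -y, -z); pixel columns grow to the right and rows downward; lengths in mm; the calibration is good to about 2 mm. A picture is of the moment at which its call begins. camera_model takes no time and is no camera call.
- ctrl.close_job(): hands the job in; it is judged then, once.
The state is a dict: "t": time; "qpos": joint angles; "qvel": joint speeds; "joint_torque": joint torques, N m; "ee_pos": TCP position; "orientation": TCP orientation; "ft_force": force on the tool from outside, world axes, zero at the start; "moment": the same for the moment, N m; "width": finger opening in mm; "grasp_force": force on a finger pad.
Only numpy, scipy, OpenCV 4.12 (cv2) and the standard library are available. Lean on these libraries where they do the work, as an engineer would, in place of code of your own. Each camera call takes 0.05 s, during which the arm holds its last target. There are 200 camera calls.

## Working session

There is one attempt and no reset: what is moved stays moved. The work goes in short steps, Python scripts to look and compute and a shell command to move; the robot and the scene stay as the last step left them, time stands still between calls to the robot, and variables do not carry over. Pictures are saved under pics/ and viewed, at most 10 in all, crops included, and the job is handed in when it is done.

```bash
mkdir -p pics; ls; python3 - <<'E'
from workcell import ctrl
import cv2
for n in("scene","top"):
    cv2.imwrite(f"pics/{n}0.png",ctrl.get_image(n)[:,:,::-1]); print(n,ctrl.camera_model(n))
print(ctrl.get_obs())
E
```

```text
pics
scene {'fx': 572.1703762991672, 'fy': 572.1703762991672, 'cx': 321.69498967713054, 'cy': 238.64141651032932, 'position': array([1409.39478864,  -78.50022649, 1434.03256338]), 'attitude': array([0.4627283 , 0.38563944, 1.40393527])}
top {'fx': 509.45602640278224, 'fy': 509.45602640278224, 'cx': 319.9767688042195, 'cy': 240.60852423103444, 'position': array([ 508.39305639,   60.99711689, 1509.13461629]), 'attitude': array([ 0.06511824, -0.04362609, -1.553746  ])}
{'t': 0.1, 'qpos': array([ 1.32902288e+00,  4.23777166e-01,  1.63060010e+00, -2.89162030e-06,
        1.08859538e+00, -1.90224266e-02]), 'qvel': array([-2.54101272e-04, -2.78514185e-04, -2.15722876e-03, -1.40406985e-03,
        1.14618716e-03,  6.64509497e-05]), 'joint_torque': array([-1.39382755e-04, -5.45616174e+01, -2.74329650e+01,  6.45924895e-02,
        1.87741360e-02, -6.91199853e-05]), 'ee_pos': array([137.94100676, 609.07702491, 221.97676535]), 'orientation': array([-3.49151708e-01, -3.12195154e+00,  2.14969085e-03]), 'ft_force': array([0.56657881, 0.63580172, 0.83490961]), 'moment': array([ 0.02190294,  0.03930478, -0.03949501]), 'grasp_force': 0.0, 'width': 88.04885922406235}
```

View pics/scene0.png

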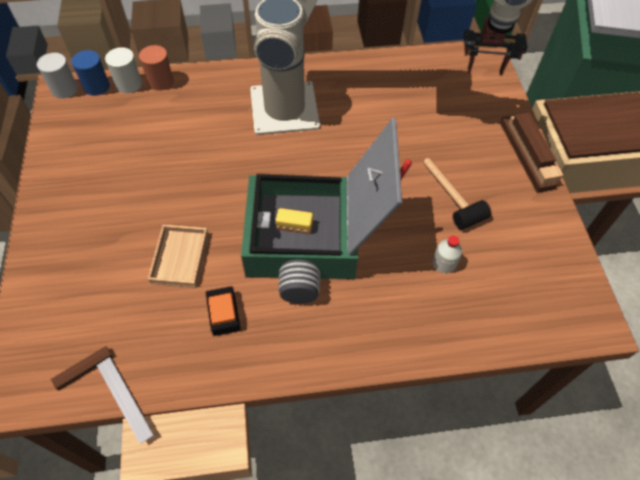

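View pics/top0.png

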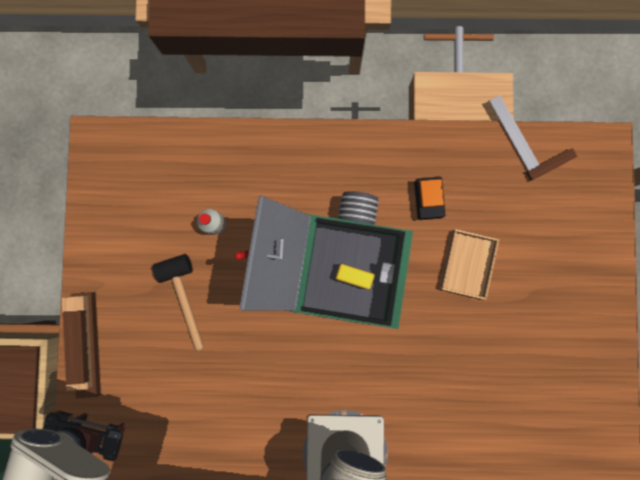

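The scene view shows the open chest with the block at about (294,220), the tray at (180,255), and the pack near the tray at (223,310). In the top view the block is at (355,276), the tray at (470,265), and the hatch leans left with its red handle at (240,255). I'll enlarge the top view to read corners.

```bash
python3 - <<'E'
import cv2
a=cv2.imread("pics/top0.png")[185:335,235:505]
a=cv2.resize(a,None,fx=2.96,fy=2.96,interpolation=cv2.INTER_CUBIC)
for i in range(240,505,20): cv2.line(a,(int((i-235)*2.96),0),(int((i-235)*2.96),6),(255,255,255),1);cv2.putText(a,str(i),(int((i-235)*2.96),16),0,.35,(255,255,255))
for i in range(200,335,20): cv2.line(a,(0,int((i-185)*2.96)),(6,int((i-185)*2.96)),(255,255,255),1);cv2.putText(a,str(i),(8,int((i-185)*2.96)+4),0,.35,(255,255,255))
cv2.imwrite("pics/c1.png",a)
E
```

```text
(no output)
```

View pics/c1.png

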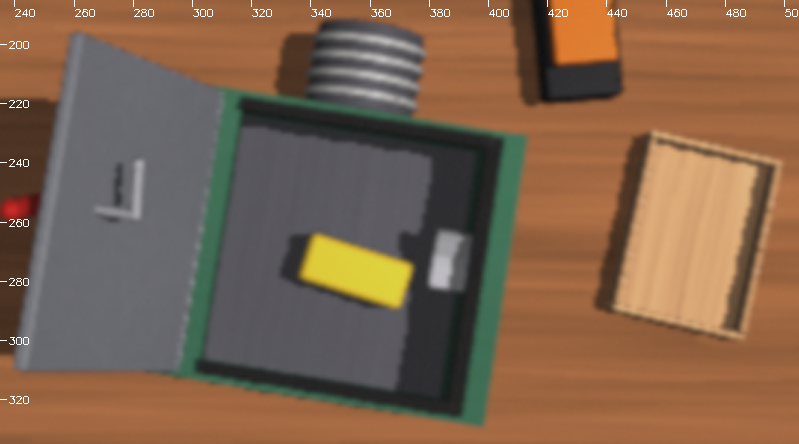

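The crop shows the block's yellow top with corners (315,234), (413,265), (403,308), (301,277), clear of the catch at (448,260), plus the tray rim corners and the chest's right rim corners (526,137) and (483,426).

```bash
cat >h.py <<'E'
import numpy as np
from scipy.spatial.transform import Rotation as R
from workcell import ctrl
def ray(n,u,v,z):
    m=ctrl.camera_model(n); A=R.from_rotvec(m["attitude"])
    d=A.apply([(u-m["cx"])/m["fx"],-(v-m["cy"])/m["fy"],-1]); p=m["position"]
    return p+d*(z-p[2])/d[2]
def proj(n,P):
    m=ctrl.camera_model(n); q=R.from_rotvec(m["attitude"]).inv().apply(np.array(P)-m["position"])
    q=np.atleast_2d(q); return np.c_[m["cx"]-m["fx"]*q[:,0]/q[:,2], m["cy"]+m["fy"]*q[:,1]/q[:,2]]
def crop(pts,z): return np.array([ray("top",235+a/2.96,185+b/2.96,z) for a,b in pts])
E
python3 - <<'E'
from h import *
np.set_printoptions(precision=1,suppress=True)
c=crop([(526,137),(483,426),(222,87),(178,377)],122);print("rim",c)
d=c[0]-c[1];yaw=np.arctan2(d[1],d[0]);print("len",np.linalg.norm(d),"yaw",yaw,"topedge yaw",np.arctan2(*(c[2]-c[0])[[1,0]])-np.pi/2)
b=crop([(315,234),(413,265),(403,308),(301,277)],95);print("block",b,b.mean(0))
l=(b[0]+b[3]-b[1]-b[2])/2;w=(b[0]+b[1]-b[2]-b[3])/2;print(np.linalg.norm(l),np.linalg.norm(w),np.arctan2(l[1],l[0]))
t=crop([(653,131),(781,162),(743,338),(613,308)],32);print("tray",t,t.mean(0))
l=(t[0]+t[1]-t[2]-t[3])/2;w=(t[0]+t[3]-t[1]-t[2])/2;print(np.linalg.norm(l),np.linalg.norm(w),np.arctan2(l[1],l[0]))
for y in (yaw,):
  Rz=R.from_euler('z',y); o=c[:2].mean(0)-Rz.apply([0,-165,122]);print("chest o",o)
  print("chest block",Rz.inv().apply(b.mean(0)-o))
  for th in(1.9,2.0,2.1):
    e=lambda x,r,h:o+Rz.apply([x,115-r*np.cos(th)-h*-np.sin(th)*1,130+r*np.sin(th)+h*np.cos(th)])
    P=[e(130,267,0),e(-130,267,0),e(130,267,12),e(-130,267,12),e(130,5,0),e(-130,5,0),e(0,200,48)]
    print(th,((proj("top",P)-[235,185])*2.96).round(), "grip",P[-1])
E
```

```text
rim [[ 634.1 -171.5  122. ]
 [ 369.7 -133.6  122. ]
 [ 676.2  109.4  122. ]
 [ 409.   144.8  122. ]]
len 267.1025204801755 yaw -0.14237837425237887 topedge yaw -0.14863815180070827
block [[542.3  20.7  95. ]
 [514.9 -71.2  95. ]
 [474.7 -62.3  95. ]
 [501.9  33.2  95. ]] [508.5 -19.9  95. ]
97.62009841890412 41.68130211905831 1.2870371192322347
tray [[ 650.1 -310.8   32. ]
 [ 621.7 -435.4   32. ]
 [ 449.9 -397.4   32. ]
 [ 476.7 -271.7   32. ]] [ 549.6 -353.8   32. ]
176.85954504735807 128.19575665537423 -0.2194782976334845
chest o [525.4  10.7   0. ]
chest block [-12.4 -32.7  95. ]
1.9 [[102.  35.]
 [ 44. 378.]
 [ 88.  34.]
 [ 30. 375.]
 [223.  91.]
 [177. 373.]
 [ 57. 205.]] grip [557.3 233.5 303.7]
2.0 [[ 71.  32.]
 [ 14. 372.]
 [ 58.  31.]
 [  1. 369.]
 [223.  91.]
 [177. 373.]
 [ 39. 202.]] grip [559.7 250.2 291.9]
2.1 [[ 43.  30.]
 [-14. 366.]
 [ 31.  29.]
 [-26. 363.]
 [222.  91.]
 [176. 373.]
 [ 23. 200.]] grip [561.9 265.5 278.4]
```

```bash
cat >>h.py <<'E'
def to(P,yaw=None,M=None):
    "tool-axis shift/turn from the present pose to TCP P with tool down, finger line at yaw"
    o=ctrl.get_obs(); A=R.from_rotvec(o["orientation"])
    if M is None: M=np.array([[np.sin(yaw),np.cos(yaw),0],[-np.cos(yaw),np.sin(yaw),0],[0,0,-1]])
    print("xyz",A.inv().apply(np.array(P)-o["ee_pos"]).round(1),"rot",(A.inv()*R.from_matrix(M)).as_rotvec().round(4), "n",np.linalg.norm(np.array(P)-o["ee_pos"])/41.7,(A.inv()*R.from_matrix(M)).magnitude()/.125)
E
python3 -m inch '[{"xyz":[0,0,-100],"rot":[0,0,0]},{"xyz":[0,0,-100],"rot":[0,0,0]},{"xyz":[0,0,-100],"rot":[0,0,0]},{"xyz":[0,0,-240],"rot":[0,0,0]},{"xyz":[0,0,-240],"rot":[0,0,0]},{"xyz":[0,0,-240],"rot":[0,0,0]},{"xyz":[0,0,-240],"rot":[0,0,0]},{"xyz":[0,0,-240],"rot":[0,0,0]}]' 0
python3 -c "
from h import *
to([508.5,-20,462],-.284); print(ctrl.get_obs()['qpos'])"
```

```text
t: 0.77
ee_pos: [138.4, 610.9, 468.0]
orientation: [0.349, 3.121, 0.013]
ft_force: [0.0, 0.1, -0.2]
width: 87.6
grasp_force: 0.0Traceback (most recent call last):
  File "<string>", line 3, in <module>
    to([508.5,-20,462],-.284); print(ctrl.get_obs()['qpos'])
    ~~^^^^^^^^^^^^^^^^^^^^^^^
  File "h.py", line 16, in to
    print("xyz",A.inv().apply(np.array(P)-o["ee_pos"]).round(1),"rot",(A.inv()*R.from_matrix(M)).as_rotvec().round(4), "n",np.linalg.norm(np.array(P)-o["ee_pos"])/41.7,(A.inv()*R.from_matrix(M)).magnitude()/.125)
                                                                               ~~~~~~~~~~~~~^^^
  File "scipy/spatial/transform/_rotation.pyx", line 1143, in scipy.spatial.transform._rotation.Rotation.from_matrix
ValueError: Non-positive determinant (left-handed or null coordinate frame) in rotation matrix 0: [[-0.28019765  0.95994233  0.        ]
 [-0.95994233 -0.28019765  0.        ]
 [ 0.          0.         -1.        ]].
```

```bash
sed -i 's/\[\[np.sin(yaw),np.cos(yaw),0\],\[-np.cos(yaw),/[[-np.sin(yaw),np.cos(yaw),0],[np.cos(yaw),/' h.py
python3 -c "
from h import *
to([508.5,-20,462],-.284); print(ctrl.get_obs()['qpos'])"
```

```text
xyz [-500.3 -533.6    1.6] rot [ 0.0066 -0.0068  1.632 ] n 17.541384008687274 13.056179125266048
[ 1.32899340e+00  2.49859714e-01  1.32681671e+00  5.53964829e-06
  1.55647734e+00 -1.90123055e-02]
```

```bash
python3 -m inch '[{"xyz":[-500,-534,0],"rot":[0,0,1.632]},{"xyz":[-500,-534,0],"rot":[0,0,1.632]},{"xyz":[-500,-534,0],"rot":[0,0,1.632]},{"xyz":[-500,-534,0],"rot":[0,0,1.632]},{"xyz":[-500,-534,0],"rot":[0,0,1.632]},{"xyz":[-500,-534,0],"rot":[0,0,1.632]},{"xyz":[-500,-534,0],"rot":[0,0,1.632]},{"xyz":[-500,-534,0],"rot":[0,0,1.632]},{"xyz":[-500,-534,0],"rot":[0,0,1.632]},{"xyz":[-500,-534,0],"rot":[0,0,1.632]},{"xyz":[-500,-534,0],"rot":[0,0,1.632]},{"xyz":[-500,-534,0],"rot":[0,0,1.632]}]'
python3 -c "
from h import *
to([508.5,-20,462],-.284); print(ctrl.get_obs()['qpos'])"
```

```text
t: 1.77
ee_pos: [390.6, 175.9, 461.2]
orientation: [-2.389, -2.039, 0.003]
ft_force: [1.4, 0.7, 0.0]
width: 87.9
grasp_force: 0.0
xyz [-174.9  147.2   -0.9] rot [-0.0017  0.0012  0.126 ] n 5.482863020185297 1.0082726316015675
[ 3.95330854e-01 -9.14539931e-02  1.71362588e+00 -4.69176315e-06
  1.52150111e+00  5.53314159e-01]
```

```bash
python3 -m inch '[{"xyz":[-175,147,0],"rot":[0,0,0.126]},{"xyz":[-175,147,0],"rot":[0,0,0.126]},{"xyz":[-175,147,0],"rot":[0,0,0.126]},{"xyz":[-175,147,0],"rot":[0,0,0.126]},{"xyz":[-175,147,0],"rot":[0,0,0.126]},{"xyz":[-175,147,0],"rot":[0,0,0.126]},{"xyz":[-175,147,100],"rot":[0,0,0.126]},{"xyz":[-175,147,200],"rot":[0,0,0.126]},{"xyz":[-175,147,250],"rot":[0,0,0.126]},{"xyz":[-175,147,250],"rot":[0,0,0.126]},{"xyz":[-175,147,250],"rot":[0,0,0.126]},{"xyz":[-175,147,250],"rot":[0,0,0.126]}]'
python3 -c "
from h import *
to([508.5,-20,56],-.284)"
```

```text
t: 2.77
ee_pos: [507.8, -17.2, 209.6]
orientation: [-2.507, -1.891, 0.002]
ft_force: [0.8, 0.0, -1.4]
width: 87.8
grasp_force: 0.0
xyz [ -2.5   1.7 153.6] rot [-0.002   0.0005  0.0058] n 3.683518682073454 0.04939967873396486
```

```bash
python3 -m inch '[{"xyz":[-2.5,1.7,60],"rot":[0,0,0.006]},{"xyz":[-2.5,1.7,60],"rot":[0,0,0.006]},{"xyz":[-2.5,1.7,100],"rot":[0,0,0.006]},{"xyz":[-2.5,1.7,125],"rot":[0,0,0.006]},{"xyz":[-2.5,1.7,140],"rot":[0,0,0.006]},{"xyz":[-2.5,1.7,152],"rot":[0,0,0.006]},{"xyz":[-2.5,1.7,152],"rot":[0,0,0.006]},{"xyz":[-2.5,1.7,152],"rot":[0,0,0.006]}]'
python3 -m inch '[{"xyz":[0,0,0],"rot":[0,0,0]},{"xyz":[0,0,0],"rot":[0,0,0]},{"xyz":[0,0,0],"rot":[0,0,0]},{"xyz":[0,0,0],"rot":[0,0,0]},{"xyz":[0,0,0],"rot":[0,0,0]},{"xyz":[0,0,0],"rot":[0,0,0]},{"xyz":[0,0,0],"rot":[0,0,0]},{"xyz":[0,0,0],"rot":[0,0,0]}]' 255
```

```text
t: 3.43
ee_pos: [508.8, -19.9, 59.4]
orientation: [-2.512, -1.883, 0.004]
ft_force: [-0.1, 1.0, 0.4]
width: 87.8
grasp_force: 0.0
t: 4.1
ee_pos: [510.4, -20.0, 60.9]
orientation: [-2.513, -1.885, 0.0]
ft_force: [-1.9, 0.1, 3.3]
width: 45.6
grasp_force: 30.0
```

```bash
python3 -m inch '[{"xyz":[0,0,-20],"rot":[0,0,0]},{"xyz":[0,0,-60],"rot":[0,0,0]},{"xyz":[0,0,-100],"rot":[0,0,0]},{"xyz":[0,0,-140],"rot":[0,0,0]},{"xyz":[0,0,-170],"rot":[0,0,0]},{"xyz":[0,0,-170],"rot":[0,0,0]},{"xyz":[0,0,-170],"rot":[0,0,0]}]'
python3 -c "
from h import *
to([549.6,-353.8,100],-.219)"
```

```text
t: 4.68
ee_pos: [511.2, -20.1, 232.0]
orientation: [2.512, 1.883, 0.004]
ft_force: [-0.0, -0.5, -3.4]
width: 45.7
grasp_force: 30.0
xyz [-309.7  129.9  132.2] rot [ 0.0035 -0.0006 -0.065 ] n 8.654823044697196 0.5205850435879195
```

```bash
python3 -m inch '[{"xyz":[-25,10,0],"rot":[0,0,0]},{"xyz":[-60,25,0],"rot":[0,0,-0.065]},{"xyz":[-310,130,0],"rot":[0,0,-0.065]},{"xyz":[-310,130,0],"rot":[0,0,-0.065]},{"xyz":[-310,130,0],"rot":[0,0,-0.065]},{"xyz":[-310,130,0],"rot":[0,0,-0.065]},{"xyz":[-310,130,0],"rot":[0,0,-0.065]},{"xyz":[-310,130,0],"rot":[0,0,-0.065]},{"xyz":[-310,130,0],"rot":[0,0,-0.065]},{"xyz":[-310,130,60],"rot":[0,0,-0.065]},{"xyz":[-310,130,130],"rot":[0,0,-0.065]},{"xyz":[-310,130,130],"rot":[0,0,-0.065]}]'
python3 -m inch '[{"xyz":[0,0,0],"rot":[0,0,0]},{"xyz":[0,0,0],"rot":[0,0,0]},{"xyz":[0,0,0],"rot":[0,0,0]}]'
python3 -c "
from h import *
to([549.6,-353.8,24],-.219)
import cv2
a=ctrl.get_image('scene')[180:330,110:330,::-1]
cv2.imwrite('pics/s1.png',cv2.resize(a,None,fx=3.5,fy=3.5,interpolation=cv2.INTER_CUBIC))"
```

```text
t: 5.68
ee_pos: [546.8, -354.0, 101.7]
orientation: [-2.45, -1.962, 0.001]
ft_force: [-0.3, -0.7, -2.9]
width: 45.4
grasp_force: 30.0
t: 5.93
ee_pos: [548.8, -354.2, 106.1]
orientation: [-2.451, -1.966, 0.0]
ft_force: [0.0, 0.0, -2.4]
width: 45.9
grasp_force: 30.0
xyz [ 0.5  0.7 82.1] rot [-0.0001 -0.      0.0002] n 1.9696012762615915 0.001462767909086391
```

View pics/s1.png

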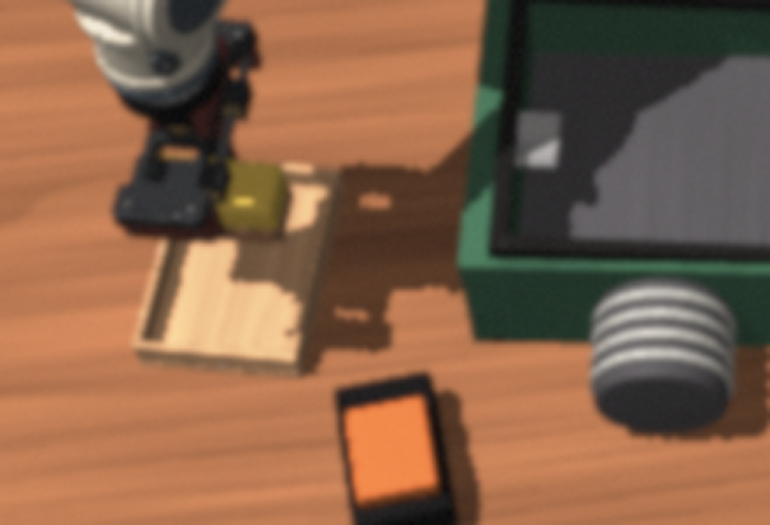

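The block hangs level over the tray, with its +y end around crop (285,200). I'll check that against the projection before lowering.

```bash
python3 -c "
from h import *
np.set_printoptions(precision=0,suppress=True)
Q=R.from_euler('z',-.219)
P=[Q.apply([x,50,z])+[549,-354,115] for z in(-25,25) for x in(-23,23)]
print((proj('scene',P)-[110,180])*3.5)"
```

```text
[[293. 194.]
 [281. 244.]
 [282. 160.]
 [269. 211.]]
```

```bash
python3 -m inch '[{"xyz":[0.5,0.7,30],"rot":[0,0,0]},{"xyz":[0.5,0.7,55],"rot":[0,0,0]},{"xyz":[0.5,0.7,70],"rot":[0,0,0]},{"xyz":[0.5,0.7,77],"rot":[0,0,0]},{"xyz":[0.5,0.7,82],"rot":[0,0,0]},{"xyz":[0.5,0.7,82],"rot":[0,0,0]},{"xyz":[0.5,0.7,82],"rot":[0,0,0]}]'
python3 -m inch '[{"xyz":[0,0,0],"rot":[0,0,0]},{"xyz":[0,0,0],"rot":[0,0,0]},{"xyz":[0,0,0],"rot":[0,0,0]},{"xyz":[0,0,0],"rot":[0,0,0]},{"xyz":[0,0,0],"rot":[0,0,0]}]' 70
python3 -m inch '[{"xyz":[0,0,-30],"rot":[0,0,0]},{"xyz":[0,0,-70],"rot":[0,0,0]},{"xyz":[0,0,-110],"rot":[0,0,0]},{"xyz":[0,0,-150],"rot":[0,0,0]},{"xyz":[0,0,-190],"rot":[0,0,0]},{"xyz":[0,0,-230],"rot":[0,0,0]},{"xyz":[0,0,-270],"rot":[0,0,0]},{"xyz":[0,0,-310],"rot":[0,0,0]},{"xyz":[0,0,-350],"rot":[0,0,0]},{"xyz":[0,0,-390],"rot":[0,0,0]},{"xyz":[0,0,-420],"rot":[0,0,0]},{"xyz":[0,0,-420],"rot":[0,0,0]}]'
python3 - <<'E'
from h import *
import cv2
a=ctrl.get_image('scene')[:,:,::-1]
cv2.imwrite('pics/s2.png',a)
E
```

```text
t: 6.57
ee_pos: [550.0, -354.2, 25.0]
orientation: [2.449, 1.964, 0.001]
ft_force: [1.1, -0.5, -2.5]
width: 46.0
grasp_force: 30.0
t: 6.98
ee_pos: [549.5, -353.9, 24.2]
orientation: [2.45, 1.965, 0.0]
ft_force: [0.7, 0.1, 0.2]
width: 63.8
grasp_force: 0.0
t: 7.98
ee_pos: [550.9, -354.8, 452.2]
orientation: [2.442, 1.958, 0.006]
ft_force: [0.2, 0.6, -0.0]
width: 63.5
grasp_force: 0.0
```

View pics/s2.png

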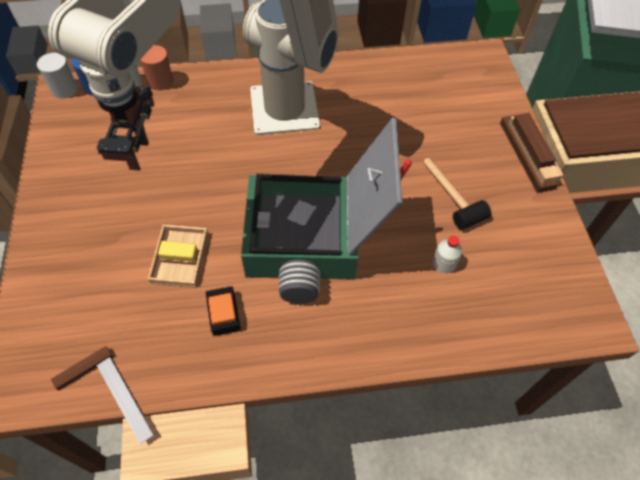

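The block lies flat in the tray at (178,250). Next I'll close the fingers and go over the hatch to its back.

```bash
cat >>h.py <<'E'
YAW=-.146; RC=R.from_euler('z',YAW); O=np.array([525.4,10.7,0])
def c2w(x,y,z): return O+RC.apply([x,y,z])
def w2c(P): return RC.inv().apply(np.array(P)-O)
def arc(th,r,x=-80,half=10): # TCP (chest) for finger whose lower -y corner touches outer face at r
    return np.array([x,115-r*np.cos(th)+12*np.sin(th)+half,130+r*np.sin(th)+12*np.cos(th)])
E
python3 -c "
from h import *
to(c2w(-80,285,452),-.146)"
```

```text
xyz [ 629.3 -204.    -7. ] rot [ 0.0072  0.0031 -0.073 ] n 15.86612307952277 0.5873974998798211
```

```bash
python3 -m inch '[{"xyz":[629,-204,-5],"rot":[0,0,-0.073]},{"xyz":[629,-204,-5],"rot":[0,0,-0.073]},{"xyz":[629,-204,-5],"rot":[0,0,-0.073]},{"xyz":[629,-204,-5],"rot":[0,0,-0.073]},{"xyz":[629,-204,-5],"rot":[0,0,-0.073]},{"xyz":[629,-204,-5],"rot":[0,0,-0.073]},{"xyz":[629,-204,-5],"rot":[0,0,-0.073]},{"xyz":[629,-204,-5],"rot":[0,0,-0.073]},{"xyz":[629,-204,-5],"rot":[0,0,-0.073]},{"xyz":[629,-204,-5],"rot":[0,0,-0.073]},{"xyz":[629,-204,-5],"rot":[0,0,-0.073]},{"xyz":[629,-204,-5],"rot":[0,0,-0.073]}]' 255
python3 -c "
from h import *
to(c2w(-80,285,452),-.146)"
```

```text
t: 9.03
ee_pos: [500.7, 145.8, 446.0]
orientation: [-2.377, -2.053, 0.003]
ft_force: [0.3, 0.3, -0.4]
width: 0.1
grasp_force: 0.0
xyz [154.9 -35.9  -6.1] rot [-0.002   0.0009 -0.0001] n 3.816424946201885 0.017416332090180113
```

```bash
python3 -m inch '[{"xyz":[155,-36,0],"rot":[0,0,0]},{"xyz":[155,-36,0],"rot":[0,0,0]},{"xyz":[155,-36,0],"rot":[0,0,0]},{"xyz":[155,-36,0],"rot":[0,0,0]},{"xyz":[155,-36,0],"rot":[0,0,0]},{"xyz":[155,-36,0],"rot":[0,0,0]},{"xyz":[155,-36,40],"rot":[0,0,0]},{"xyz":[155,-36,80],"rot":[0,0,0]},{"xyz":[155,-36,111],"rot":[0,0,0]},{"xyz":[155,-36,111],"rot":[0,0,0]},{"xyz":[155,-36,111],"rot":[0,0,0]},{"xyz":[155,-36,111],"rot":[0,0,0]}]'
python3 -c "
from h import *
o=ctrl.get_obs();A=R.from_rotvec(o['orientation']).inv()
print(o['ee_pos'],w2c(o['ee_pos']),o['qpos'])
for c in [(-80,235,335),(-80,150,338)]+[arc(t,r) for t,r in((1.45,220),(1.3,230),(1.15,235),(1.,235),(.85,235),(.7,235),(.55,235),(.4,235),(.25,235),(.12,235),(.05,235),(.02,235))]:
  print(A.apply(c2w(*c)-o['ee_pos']).round())"
```

```text
t: 10.03
ee_pos: [489.9, 302.3, 338.2]
orientation: [2.378, 2.052, 0.003]
ft_force: [-0.2, -0.4, 0.6]
width: 0.7
grasp_force: 0.0
[489.88090141 302.26232125 338.2048435 ] [-77.55823775 283.29298137 338.2048435 ] [ 5.32225753e-01  2.36536615e-01  1.62211460e+00 -1.27929981e-04
  1.28099689e+00  6.79331120e-01]
[-48.  -2.   3.]
[-133.   -2.    0.]
[-173.   -2.  -12.]
[-208.   -2.  -17.]
[-243.   -2.  -11.]
[-275.   -2.    4.]
[-304.   -2.   23.]
[-330.   -2.   47.]
[-352.   -2.   75.]
[-370.   -2.  105.]
[-383.   -2.  138.]
[-390.   -2.  168.]
[-393.   -2.  184.]
[-393.   -2.  191.]
```

```bash
python3 -m inch '[{"xyz":[-20,-2,0],"rot":[0,0,0]},{"xyz":[-40,-2,0],"rot":[0,0,0]},{"xyz":[-55,-2,0],"rot":[0,0,0]},{"xyz":[-70,-2,0],"rot":[0,0,0]},{"xyz":[-85,-2,0],"rot":[0,0,0]},{"xyz":[-100,-2,0],"rot":[0,0,0]},{"xyz":[-115,-2,0],"rot":[0,0,0]},{"xyz":[-130,-2,0],"rot":[0,0,0]}]'
python3 -m inch '[{"xyz":[-15,0,-4],"rot":[0,0,0]},{"xyz":[-30,0,-9],"rot":[0,0,0]},{"xyz":[-43,0,-12],"rot":[0,0,0]},{"xyz":[-60,0,-15],"rot":[0,0,0]},{"xyz":[-78,0,-17],"rot":[0,0,0]},{"xyz":[-95,0,-15],"rot":[0,0,0]},{"xyz":[-113,0,-11],"rot":[0,0,0]},{"xyz":[-129,0,-4],"rot":[0,0,0]},{"xyz":[-145,0,4],"rot":[0,0,0]}]'
python3 - <<'E'
from h import *
import cv2
print(w2c(ctrl.get_obs()['ee_pos']))
cv2.imwrite('pics/s3.png',ctrl.get_image('scene')[:,:,::-1])
E
```

```text
t: 10.7
ee_pos: [469.7, 174.5, 339.8]
orientation: [2.377, 2.052, 0.011]
ft_force: [-0.2, 4.1, 2.4]
width: -0.0
grasp_force: 2.0
t: 11.45
ee_pos: [447.7, 29.9, 334.4]
orientation: [2.376, 2.052, 0.005]
ft_force: [1.0, 3.0, 0.2]
width: 0.8
grasp_force: 1.3
[-79.66063408   7.70917049 334.41561823]
```

View pics/s3.png

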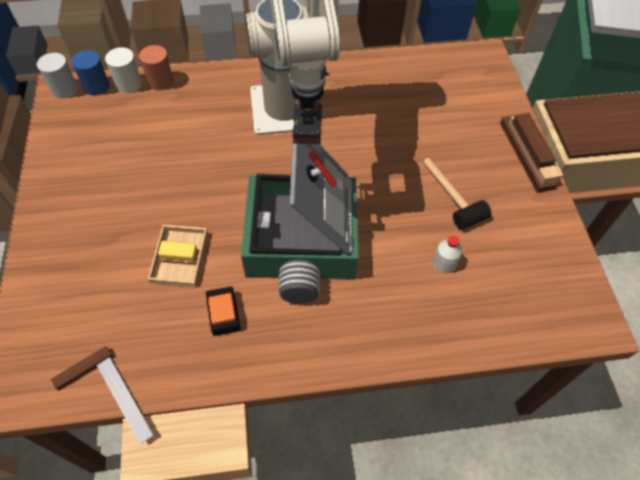

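The hatch has passed upright and is at about 1 rad, with the finger on its outer face at (307,140). I'll keep following the arc down.

```bash
python3 -m inch '[{"xyz":[-15,0,9],"rot":[0,0,0]},{"xyz":[-29,0,19],"rot":[0,0,0]},{"xyz":[-42,0,30],"rot":[0,0,0]},{"xyz":[-55,0,43],"rot":[0,0,0]},{"xyz":[-66,0,57],"rot":[0,0,0]},{"xyz":[-77,0,71],"rot":[0,0,0]},{"xyz":[-86,0,86],"rot":[0,0,0]},{"xyz":[-95,0,101],"rot":[0,0,0]},{"xyz":[-102,0,117],"rot":[0,0,0]},{"xyz":[-108,0,134],"rot":[0,0,0]},{"xyz":[-112,0,150],"rot":[0,0,0]},{"xyz":[-115,0,164],"rot":[0,0,0]}]'
python3 -m inch '[{"xyz":[0,0,8],"rot":[0,0,0]},{"xyz":[0,0,14],"rot":[0,0,0]},{"xyz":[0,0,18],"rot":[0,0,0]},{"xyz":[0,0,21],"rot":[0,0,0]},{"xyz":[0,0,24],"rot":[0,0,0]},{"xyz":[0,0,24],"rot":[0,0,0]}]'
python3 -c "
from h import *
print(w2c(ctrl.get_obs()['ee_pos']))"
```

```text
t: 12.5
ee_pos: [431.2, -83.8, 168.9]
orientation: [2.377, 2.052, 0.001]
ft_force: [1.2, 0.6, 0.6]
width: 0.6
grasp_force: 0.5
t: 13.0
ee_pos: [430.6, -83.2, 144.8]
orientation: [2.376, 2.053, 0.0]
ft_force: [-0.5, -1.8, 1.9]
width: 0.4
grasp_force: 1.1
[ -80.11260363 -106.67465686  144.83661025]
```

```bash
python3 -m inch '[{"xyz":[0,0,2],"rot":[0,0,0]},{"xyz":[0,0,4],"rot":[0,0,0]},{"xyz":[0,0,4],"rot":[0,0,0]},{"xyz":[0,0,4],"rot":[0,0,0]}]'
python3 - <<'E'
from h import *
import cv2
print(w2c(ctrl.get_obs()['ee_pos']))
a=ctrl.get_image('scene')[:,:,::-1][90:310,230:430]
cv2.imwrite('pics/s4.png',cv2.resize(a,None,fx=2.7,fy=2.7,interpolation=cv2.INTER_CUBIC))
E
```

```text
t: 13.33
ee_pos: [430.7, -83.3, 141.4]
orientation: [2.376, 2.053, 0.0]
ft_force: [-3.0, -4.3, 7.8]
width: 0.3
grasp_force: 3.9
[ -80.05043976 -106.80359494  141.39948003]
```

View pics/s4.png

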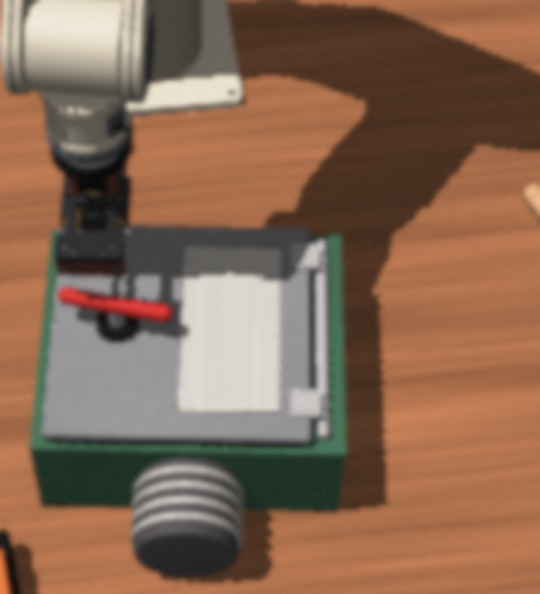

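The hatch is shut on its gasket, and the red bar runs from crop (65,296) to (168,312). I'll compute its pose.

```bash
python3 -m inch '[{"xyz":[0,0,-30],"rot":[0,0,0]},{"xyz":[0,0,-70],"rot":[0,0,0]},{"xyz":[0,0,-110],"rot":[0,0,0]},{"xyz":[0,0,-130],"rot":[0,0,0]},{"xyz":[0,0,-130],"rot":[0,0,0]},{"xyz":[0,0,-130],"rot":[0,0,0]}]' 60
python3 - <<'E'
from h import *
import cv2
a=w2c(ray('scene',230+65/2.7,90+296/2.7,182));b=w2c(ray('scene',230+168/2.7,90+312/2.7,182));print(a,b,(a+b)/2,np.linalg.norm(a-b),np.arctan2(b[0]-a[0],b[1]-a[1]))
a=ctrl.get_image('top')[:,:,::-1][200:340,290:430]
cv2.imwrite('pics/t4.png',cv2.resize(a,None,fx=4,fy=4,interpolation=cv2.INTER_CUBIC))
print(w2c(ctrl.get_obs()['ee_pos']))
E
```

```text
t: 13.88
ee_pos: [430.9, -82.8, 271.7]
orientation: [2.375, 2.052, 0.004]
ft_force: [0.3, -1.2, -0.0]
width: 36.8
grasp_force: 0.0
[  -2.74254075 -136.14933813  182.        ] [ 14.05708388 -33.2921397  182.        ] [  5.65727157 -84.72073892 182.        ] 104.22010677873547 0.16190005098211807
[ -80.91130767 -106.21586028  270.29008979]
```

View pics/t4.png

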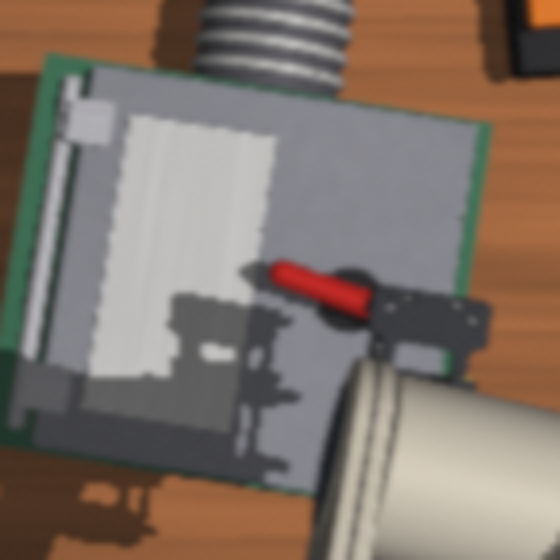

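The top view shows the bar's +y end at crop (275,270), its axis passing through (365,302), and the stem's base disc centred near (348,297).

```bash
python3 - <<'E'
from h import *
g=lambda a,b,z:w2c(ray('top',290+a/4,200+b/4,z))
a=g(273,269,182);b=g(365,302,182);print(a,b,np.arctan2(a[0]-b[0],a[1]-b[1]),"disc",g(348,297,146))
E
```

```text
[ 11.73405222 -29.98550357 182.        ] [  0.26774556 -92.18758623 182.        ] 0.18229313923728016 disc [  2.38167748 -84.2945946  146.        ]
```

```bash
cat >>h.py <<'E'
def hp(l,z,d=32,ax=(2,-85)): # TCP on bar at latch angle l
    return c2w(ax[0]+d*np.sin(l),ax[1]+d*np.cos(l),z), YAW-l
E
python3 -c "
from h import *
to(*hp(.175,215));to(*hp(.175,161))"
```

```text
xyz [52.7 88.5 55.3] rot [ 0.0003 -0.0002  0.1752] n 2.8034324305312333 1.4017776148025936
xyz [ 52.7  88.5 109.3] rot [ 0.0003 -0.0002  0.1752] n 3.6014100785033647 1.4017776148025936
```

```bash
python3 -m inch '[{"xyz":[18,30,0],"rot":[0,0,0.1]},{"xyz":[36,60,0],"rot":[0,0,0.175]},{"xyz":[53,88.5,0],"rot":[0,0,0.175]},{"xyz":[53,88.5,10],"rot":[0,0,0.175]},{"xyz":[53,88.5,40],"rot":[0,0,0.175]},{"xyz":[53,88.5,70],"rot":[0,0,0.175]},{"xyz":[53,88.5,90],"rot":[0,0,0.175]},{"xyz":[53,88.5,102],"rot":[0,0,0.175]},{"xyz":[53,88.5,109],"rot":[0,0,0.175]},{"xyz":[53,88.5,109],"rot":[0,0,0.175]},{"xyz":[53,88.5,109],"rot":[0,0,0.175]}]' 60
python3 -m inch '[{"xyz":[0,0,0],"rot":[0,0,0]},{"xyz":[0,0,0],"rot":[0,0,0]},{"xyz":[0,0,0],"rot":[0,0,0]},{"xyz":[0,0,0],"rot":[0,0,0]},{"xyz":[0,0,0],"rot":[0,0,0]},{"xyz":[0,0,0],"rot":[0,0,0]},{"xyz":[0,0,0],"rot":[0,0,0]},{"xyz":[0,0,0],"rot":[0,0,0]}]' 255
python3 -c "
from h import *
print(w2c(ctrl.get_obs()['ee_pos']))
o=ctrl.get_obs();A=R.from_rotvec(o['orientation'])
for k in range(1,15):
  l=.175+.1*k; P,y=hp(l,162-min(5,.45*k)); print(k,A.inv().apply(P-o['ee_pos']).round(1),round(.1*k,2))
"
```

```text
t: 14.85
ee_pos: [524.7, -43.4, 160.7]
orientation: [-2.547, -1.837, 0.002]
ft_force: [-0.1, -0.1, 0.7]
width: 67.2
grasp_force: 0.0
t: 15.52
ee_pos: [525.4, -43.3, 161.5]
orientation: [-2.548, -1.838, 0.0]
ft_force: [-2.1, 2.4, 2.2]
width: 17.7
grasp_force: 29.1
[  7.82551079 -53.46224485 161.50692148]
1 [-0.2  2.9 -0. ] 0.1
2 [-0.7  6.1  0.4] 0.2
3 [-1.5  9.2  0.9] 0.3
4 [-2.6 12.2  1.3] 0.4
5 [-4.  15.1  1.8] 0.5
6 [-5.7 17.8  2.2] 0.6
7 [-7.6 20.4  2.7] 0.7
8 [-9.8 22.7  3.1] 0.8
9 [-12.2  24.8   3.6] 0.9
10 [-14.8  26.7   4. ] 1.0
11 [-17.6  28.3   4.5] 1.1
12 [-20.5  29.6   4.5] 1.2
13 [-23.5  30.6   4.5] 1.3
14 [-26.6  31.3   4.5] 1.4
```

```bash
python3 -m inch '[{"xyz":[-0.1,1.5,0],"rot":[0,0,0.05]},{"xyz":[-0.2,3,0],"rot":[0,0,0.1]},{"xyz":[-0.4,4.5,0.2],"rot":[0,0,0.15]},{"xyz":[-0.7,6.1,0.4],"rot":[0,0,0.2]},{"xyz":[-1.1,7.7,0.7],"rot":[0,0,0.25]},{"xyz":[-1.5,9.2,0.9],"rot":[0,0,0.3]},{"xyz":[-2,10.7,1.1],"rot":[0,0,0.35]},{"xyz":[-2.6,12.2,1.3],"rot":[0,0,0.4]},{"xyz":[-3.3,13.7,1.6],"rot":[0,0,0.45]},{"xyz":[-4,15.1,1.8],"rot":[0,0,0.5]}]'
python3 -c "
from h import *
o=ctrl.get_obs();A=R.from_rotvec(o['orientation'])
print(w2c(o['ee_pos']),o['moment'])
for k in range(0,12):
  l=.675+.1*k; P,y=hp(l,159.8-min(3,.5*k)); print(k,A.inv().apply(P-hp(.675,159.8)[0]).round(1),round(.1*k,2))
"
```

```text
t: 16.35
ee_pos: [538.4, -52.2, 160.3]
orientation: [2.924, 1.147, -0.001]
ft_force: [-4.7, -0.9, 9.1]
width: 17.3
grasp_force: 29.9
[ 22.00684903 -60.37888464 160.33326242] [-0.432555    0.6220353   0.04124822]
0 [0. 0. 0.] 0.0
1 [-0.2  3.2  0.5] 0.1
2 [-0.6  6.4  1. ] 0.2
3 [-1.4  9.5  1.5] 0.3
4 [-2.5 12.5  2. ] 0.4
5 [-3.9 15.3  2.5] 0.5
6 [-5.5 18.1  3. ] 0.6
7 [-7.5 20.6  3. ] 0.7
8 [-9.7 23.   3. ] 0.8
9 [-12.1  25.1   3. ] 0.9
10 [-14.6  27.    3. ] 1.0
11 [-17.4  28.6   3. ] 1.1
```

```bash
python3 -m inch '[{"xyz":[-0.1,2.4,0.5],"rot":[0,0,0.075]},{"xyz":[-0.4,4.8,1],"rot":[0,0,0.15]},{"xyz":[-0.8,7.2,1.5],"rot":[0,0,0.225]},{"xyz":[-1.4,9.5,2],"rot":[0,0,0.3]},{"xyz":[-2.2,11.8,2.5],"rot":[0,0,0.375]},{"xyz":[-3.2,13.9,3],"rot":[0,0,0.45]},{"xyz":[-4.3,16,3.5],"rot":[0,0,0.525]},{"xyz":[-5.5,18.1,4],"rot":[0,0,0.6]},{"xyz":[-7,20,4],"rot":[0,0,0.675]},{"xyz":[-8.5,21.9,4],"rot":[0,0,0.75]},{"xyz":[-10.3,23.6,4],"rot":[0,0,0.82]},{"xyz":[-12,25.1,4],"rot":[0,0,0.89]}]'
python3 -m inch '[{"xyz":[0,0,0],"rot":[0,0,0]},{"xyz":[0,0,0],"rot":[0,0,0]},{"xyz":[0,0,0],"rot":[0,0,0]}]'
python3 -c "
from h import *
o=ctrl.get_obs();A=R.from_rotvec(o['orientation'])
y=A.apply([0,1,0]);print(w2c(o['ee_pos']),o['moment'],'latch',YAW-np.arctan2(y[1],y[0]))
"
```

```text
t: 17.35
ee_pos: [546.4, -79.0, 156.8]
orientation: [3.133, -0.225, -0.001]
ft_force: [-5.8, -1.7, 13.8]
width: 17.2
grasp_force: 30.0
t: 17.6
ee_pos: [546.4, -79.1, 156.8]
orientation: [3.133, -0.22, -0.001]
ft_force: [-6.5, -2.3, 13.1]
width: 17.3
grasp_force: 30.0
[ 33.81370737 -85.78464286 156.84807737] [-0.42709699  1.06445739  0.06747777] latch 1.5647865327170223
```

```bash
python3 -m inch '[{"xyz":[0,0,0],"rot":[0,0,0]},{"xyz":[0,0,0],"rot":[0,0,0]},{"xyz":[0,0,0],"rot":[0,0,0]},{"xyz":[0,0,0],"rot":[0,0,0]},{"xyz":[0,0,0],"rot":[0,0,0]}]' 90
python3 -m inch '[{"xyz":[0,0,-20],"rot":[0,0,0]},{"xyz":[0,0,-60],"rot":[0,0,0]},{"xyz":[0,0,-100],"rot":[0,0,0]},{"xyz":[0,0,-140],"rot":[0,0,0]},{"xyz":[0,0,-180],"rot":[0,0,0]},{"xyz":[-100,-100,-200],"rot":[0,0,0]},{"xyz":[-100,-100,-200],"rot":[0,0,0]},{"xyz":[-100,-100,-200],"rot":[0,0,0]},{"xyz":[-100,-100,-200],"rot":[0,0,0]},{"xyz":[-100,-100,-200],"rot":[0,0,0]},{"xyz":[-100,-100,-200],"rot":[0,0,0]}]'
python3 - <<'E'
from h import *
import cv2
a=ctrl.get_image('scene')[:,:,::-1][100:340,130:430]
cv2.imwrite('pics/s5.png',cv2.resize(a,None,fx=2.5,fy=2.5,interpolation=cv2.INTER_CUBIC))
E
```

```text
t: 18.02
ee_pos: [546.8, -78.4, 155.4]
orientation: [-3.134, 0.22, 0.001]
ft_force: [-0.2, 0.6, 0.7]
width: 47.0
grasp_force: 0.0
t: 18.93
ee_pos: [461.8, 35.0, 356.0]
orientation: [3.134, -0.217, 0.002]
ft_force: [0.9, -0.8, 0.2]
width: 56.4
grasp_force: 0.0
```

View pics/s5.png

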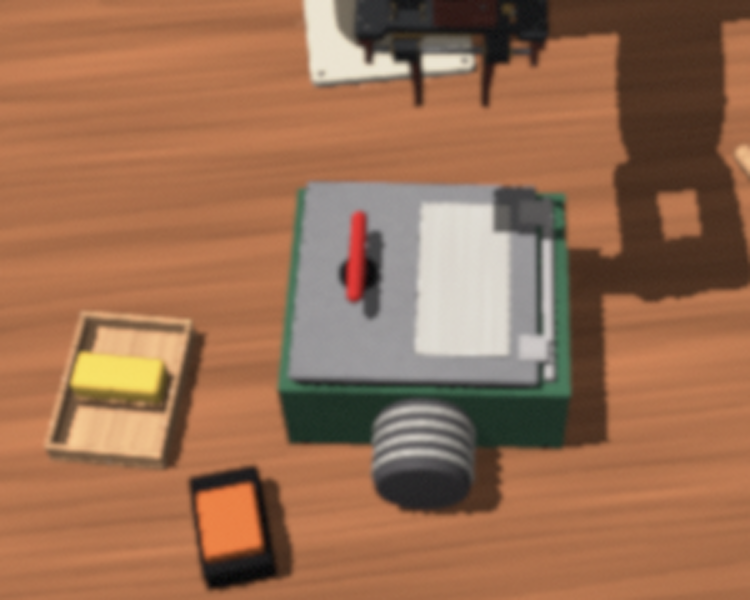

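The bar now lies along the chest's x axis, from crop (359,216) to (355,296). The hatch looks level, and the block is flat in the tray. I'll check the bar's angle, then hand in.

```bash
python3 - <<'E'
from h import *
g=lambda a,b:w2c(ray('scene',130+a/2.5,100+b/2.5,178))
d=g(355,296)-g(359,216); l=np.arctan2(d[0],d[1]); print(d,l)
if l>1.4: print(ctrl.close_job())
E
```

```text
[104.82831993   1.9564756    0.        ] 1.5521348764918654
the job is handed in; nothing more can be done
None
```

The job is handed in at about 19 s of the 72 s allowed: the sanding block lies flat in the tray, the hatch is shut on its gasket, and the T-handle measures about 1.55 rad (1.35 needed); hatch tightness was judged only by eye, and the mallet, glue bottle and battery pack were not touched.

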